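# Try out the perfume carousel, shadow its knob and park it

## Task

Try the perfume carousel on the dresser for free running: swing its platter round by the brass knob (or otherwise), no faster than a turn in about 3 seconds, let go, and while it coasts by itself shadow the moving knob with the gripper, keeping the point between the finger pads within 3 cm of the knob's top without touching the platter or knob, for at least 4 seconds on end and all that time faster than a turn in 20 seconds. Then catch it and park the platter at rest with the knob right at the green pointer, let go and draw back. The bottle and the jar must stay standing on their felt spots all along, and the other things on the dresser are left alone.

Things in the scene. Friction and masses are not known exactly. Their poses are not given: they have to be found in the camera images.
- carousel: the fixed black foot of the carousel, a disc 190 mm across on the dresser; origin: centre of its underside on the dresser, on the vertical turning axis of the platter.
- pointer: steel strip fixed to the foot, ending in an green pointer post (30 mm wide, 8 mm thick, top 66 mm above the dresser) with a green tongue at its foot, just outside the platter; origin: on the turning axis, on the dresser; the post stands 176 mm from it in the pointer's own +x direction. It may point any way.
- platter: white round platter, 300 mm across, turning freely about the vertical (own z) axis, either way, without stops; origin: on the axis, underside, 42 mm above the dresser. Its floor is 12 mm above the origin (54 mm above the dresser), the low rim's top 20 mm above it. The brass knob stands on it in its own +x direction, 115 mm from the axis.
- hub_top (a point): top centre of the brass hub disc (36 mm across, 12 mm high) in the middle of the platter, on the axis, 66 mm above the dresser. Platter dynamics, nominal: mass 1.2 kg, inertia with bottle and jar about 0.017 kg m2, bearing drag 0.0018 N m per rad/s plus 0.0006 N m; let go at 1.2 rad/s it slows with a time constant of about 7 s (5 to 11 s, as the mass varies).
- knob_top (a point): centre of the top face of the brass knob: an upright round post, 24 mm in diameter, that spins freely about its own vertical axis on a low steel disc (34 mm across, 6 mm high), its top face 60 mm above the platter floor, 114 mm above the dresser. Moves with the platter, 115 mm from the axis.
- park_point (a point): where the centre of the knob's top must finally be: 115 mm from the axis in the direction of the green pointer, 114 mm above the dresser.
- amber: amber glass bottle with black cap, 48 mm in diameter, 100 mm high, about 0.2 kg, standing loose on the platter; origin: centre of its underside, z up.
- cream: white jar with brass lid, 58 mm in diameter, 60 mm high, about 0.15 kg, standing loose on the platter; origin: centre of its underside, z up.
- amber_seat (a point): centre of the grey felt spot (68 mm across) on the platter on which the amber bottle stands, 85 mm from the axis, 2.2 rad counterclockwise (seen from above) from the knob.
- cream_seat (a point): centre of the grey felt spot on which the white jar stands, 85 mm from the axis, 2.2 rad clockwise from the knob.
- polish: red tin, 70 mm in diameter, 75 mm high, a bystander; origin: centre of its underside.
- shoe_brush: brush lying on the dresser, a bystander; origin: centre of its underside.
- ring_dish: blue bowl, 100 mm across, 30 mm high, a bystander; origin: centre of its underside.

How it is judged:
On the way:
1. the platter coasts untouched, faster than 0.31 rad/s, with the tool point within 30 mm of the knob's top, for 4 s on end (angular speed of platter above 0.31 rad/s and distance between the grasp point and knob_top below 0.03 m and contact force between each of the arm, the fingers and platter below 0.2 N), for 4 s.
At the end, for the whole second after the job is handed in: the knob stands within 15 mm of the park point at the green pointer, the platter is at rest (below 0.05 rad/s), bottle and jar stand upright within 20 mm of their felt spots' centres, and the tin, the brush and the bowl are within 30 mm of where they were (horizontal distance between knob_top and park_point below 0.015 m and angular speed of platter below 0.05 rad/s and angle between each of amber, cream's own z axis and vertical below 0.1 rad and distance between amber and amber_seat below 0.02 m and distance between cream and cream_seat below 0.02 m and distance of each of polish, shoe_brush, ring_dish from where it was at the start of the episode below 0.03 m); the robot touches nothing.
It fails at once if the platter is spun faster than 2.3 rad/s (angular speed of platter above 2.3 rad/s).
It fails at once if the bottle or the jar tips by more than 0.3 rad (angle between any of amber, cream's own z axis and vertical above 0.3 rad).
It fails at once if the bottle or the jar slides or is taken 30 mm from its felt spot (distance between amber and amber_seat above 0.03 m or distance between cream and cream_seat above 0.03 m).
It fails at once if a bystander is moved by more than 30 mm (distance of any of polish, shoe_brush, ring_dish from where it was at the start of the episode above 0.03 m).
It also fails if it takes over 61 s, if anything falls off the work surface, if the arm or the gripper's body presses on something with over 40 N, if the wrist force passes 120 N, or if a joint passes its speed limit or range.

## Robot

A 7-joint arm with a two-finger parallel gripper is mounted at the origin on the work surface. World frame = base frame: x ahead of the robot, y to its left, z up, the work surface at z = 0. Lengths are in m, angles in rad, forces in N, time in s.
With the tool pointing down it reaches from about 0.425 to 0.925 m from the base axis. Payload 6.8 kg.
Tool frame: the origin (TCP) lies between the finger pads, 19 mm behind the fingertips; this is the grasp point; y points along the fingers, x is the direction in which the jaws open and shut, and the axes are right-handed (so a half turn about y gives the same grasp; the last joint's range is limited). The gripper opens to 85 mm and grips with 20 to 120 N. Pads are 22 mm wide; open, the fingers measure 114 mm over their backs; the gripper's body (76 mm by 85 mm) begins 54 mm behind the grasp point. The pads swing forward as they close: fully open they stand 13 mm farther back than shut.
Start: joints at [1.074, 0.477, 0.022, 1.555, -0.011, 1.109, -0.083], TCP at [0.256, -0.625, 0.25] pointing down, gripper open.
Joint ranges: [-2.96, 2.96], [-0.34, 2.1], [-1.41, 1.46], [0.24, 2.44], [-1.37, 4.51], [0.17, 1.92], [-2.96, 2.96]. Speed limits (rad/s): [2.39, 2.39, 3.14, 3.14, 3.14, 3.14, 3.14].

## Interface

Orientations are given as a unit quaternion [w, x, y, z].
In Python, from station import get_obs, read_camera, hand_in gives the robot as it stands.
- The arm moves only by the tool play_rows, never from a script. Its argument "increments" is a list of rows, each a list of 2 entries, a list of its own where there are three numbers: the shift along the tool's x, y, z in m, then the turn, a rotation vector about the tool's x, y, z in degrees. In form: [[[tx, ty, tz], [ax, ay, az]], ...]. A call has 1 to 20 rows; each row shifts and turns the commanded pose from where the row before left it, along the tool's axes as they then stand; what a row does not reach is not made up. A row lasts 1/12 s, in which the tool goes at most 41.7 mm and 7.16 degrees, less where a joint would pass 70% of its speed; a pose out of reach is approached as far as the arm can. A call with a gripper value outside its range is refused whole. "gripper" is the finger opening in m, from 0 to 0.0854, set as the call begins (left out, the last holds). The fingers move at their own pace and stop on an object; "grip_force" is the grip in N (left out, the last holds). Time passes only in rows, so rows that do not move let the fingers close. It gives the time, the measured TCP pose, the force and the opening at its end, in the units of the state.
- get_obs(): the state, without advancing time (a new reading comes with each control period).
- read_camera(name): name is "scene" or "top" or "wrist"; returns a dict with "color" (480x640x3 uint8, red, green, blue), "range_z" (480x640 float32, m along the optical axis (not along the pixel's ray), 0 where there is no reading), "intrinsics" (3x3 intrinsics, pixels), "R" (3x3) and "t" (3): a world point X has camera coordinates R X + t; the wrist camera has in their place "hand_eye" (4x4, takes a point from camera to tool coordinates, whose origin is the TCP and whose axes are the tool frame's). Camera axes: x right, y down, z forward; pixel columns grow to the right and rows downward; lengths in m; the calibration is good to about 2 mm. The wrist camera is an equidistant fisheye: a pixel r from the principal point sees the ray r / f radians off the axis. A picture is of the moment at which its call begins: read the wrist's pose just before it.
- hand_in(): hands the job in, once; it reports no verdict.
The state is a dict: "t": time; "q": joint angles; "joint_vel": joint speeds; "joint_torque": joint torques, N m; "eef_pos": TCP position; "tool_rot": TCP orientation; "contact_force": force on the tool from outside, world axes, zero at the start; "torque": the same for the moment, N m; "gripper_width": opening from 0.0 (shut) to 1.0 (fully open).
Only numpy, scipy, OpenCV 4.12 (cv2) and the standard library are available. Lean on these libraries where they do the work, as an engineer would, in place of code of your own. Each camera call takes 0.05 s, during which the arm holds its last target. There are 200 camera calls.

## Working session

There is one attempt and no reset: what is moved stays moved. The work goes in short steps, Python scripts to look and compute and a tool call to move; the robot and the scene stay as the last step left them, time stands still between calls to the robot, and variables do not carry over. Pictures are saved under pics/ and viewed, about 8 in all and at most 12, crops included, and the job is handed in when it is done.

Besides the shell and the picture viewer there is one more tool, called as name(argument=value, ...) on one line, values as JSON. play_rows: Moves the arm, as the interface text tells. Its arguments: {"type":"object","properties":{"increments":{"type":"array","items":{"type":"array"}},"gripper":{"type":"number"},"grip_force":{"type":"number"}},"required":["increments"]}

```bash
ls; mkdir -p pics
python3 - <<'E'
from station import *
import cv2, numpy as np
o=get_obs(); print(o)
ims=[]
for n in ["scene","top"]:
    c=read_camera(n); ims.append(c["color"]); print(n,c["intrinsics"],c["R"],c["t"])
    np.savez(f"{n}0.npz",**c)
cv2.imwrite("pics/a.png",cv2.cvtColor(ims[0],cv2.COLOR_RGB2BGR))
cv2.imwrite("pics/b.png",cv2.cvtColor(ims[1],cv2.COLOR_RGB2BGR))
E
```

```text
pics
{'t': 0.0, 'q': array([ 1.07389054,  0.47782121,  0.02238818,  1.55642459, -0.01151806,
        1.10931788, -0.0831029 ]), 'joint_vel': array([-0.00148138,  0.00068747, -0.00120257, -0.00146385,  0.0006328 ,
        0.00045537, -0.00010032]), 'joint_torque': array([-1.34550460e-04, -5.96441424e+01,  1.60770837e+00, -2.81198376e+01,
        1.24318310e-02,  9.30433773e-03,  3.19117669e-05]), 'eef_pos': array([ 0.25563915, -0.62412428,  0.24902382]), 'tool_rot': array([ 0.58748501, -0.58684574,  0.39456801, -0.393433  ]), 'contact_force': array([-0.24683885,  0.11684849, -1.05000891]), 'torque': array([-0.00728582,  0.00073822, -0.01618578]), 'gripper_width': 0.9946181415124755}
scene [[489.34474587   0.         318.34349374]
 [  0.         489.34474587 234.0592844 ]
 [  0.           0.           1.        ]] [[-0.5759102   0.81747058  0.00832364]
 [ 0.51684454  0.37196928 -0.77104512]
 [-0.63340284 -0.43975072 -0.63672612]] [ 0.31406427 -0.17954966  1.44815666]
top [[622.56890031   0.         316.63392851]
 [  0.         622.56890031 241.14630758]
 [  0.           0.           1.        ]] [[ 0.09780113 -0.99519896  0.00373643]
 [-0.97194464 -0.0963215  -0.21458282]
 [ 0.2139125   0.01735484 -0.97669865]] [-0.04606378  0.51281984  1.5018184 ]
```

View pics/b.png

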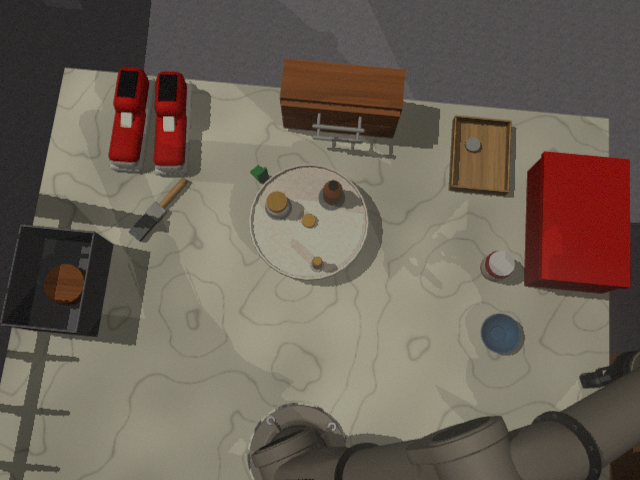

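View pics/a.png

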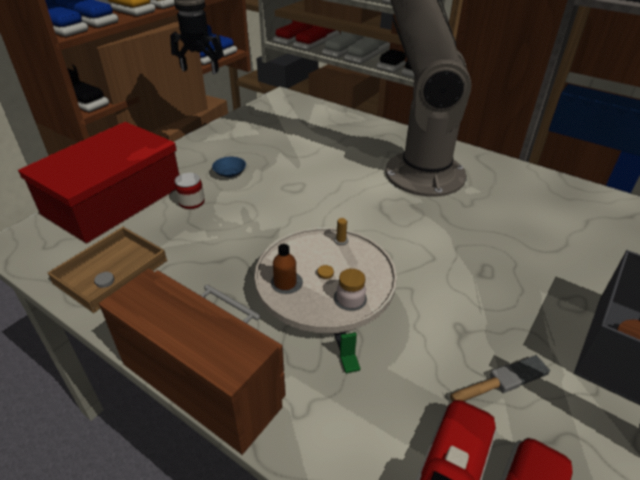

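The top view shows the hub at about (309,220), knob (317,262), jar (277,203), bottle (333,192) and green post (259,173). The tin and bowl are well to the right. In the scene view the knob is at (342,225).

```bash
cat > h.py <<'E'
from station import *
import cv2, numpy as np
from scipy.spatial.transform import Rotation as Ro
def ray(c,uv,z):
    K,R,t=c["intrinsics"],c["R"],c["t"]
    d=R.T@np.linalg.solve(K,[uv[0],uv[1],1.]); o=-R.T@t
    return o+d*(z-o[2])/d[2]
def proj(c,X):
    p=c["intrinsics"]@(c["R"]@np.array(X)+c["t"]); return p[:2]/p[2]
def tool(o): return Ro.from_quat(np.roll(o["tool_rot"],-1)).as_matrix()
def blobs(im,lo,hi,amin=15):
    m=cv2.inRange(cv2.cvtColor(im,cv2.COLOR_RGB2HSV),lo,hi)
    n,l,s,ce=cv2.connectedComponentsWithStats(m)
    return [(int(s[i][4]),np.round(ce[i],1)) for i in range(1,n) if s[i][4]>=amin],l
E
python3 - <<'E'
from h import *
o=get_obs(); print(tool(o).round(3))
for n in ["top","scene"]:
    c=np.load(n+"0.npz"); im=c["color"]
    b,_=blobs(im,(12,110,90),(30,255,255)); print(n,"brass",b)
    g,_=blobs(im,(50,120,30),(80,255,255)); print(n,"green",g)
    for (u,v) in ([(309,220),(317,262),(277,203),(333,192),(259,173)] if n=="top" else [(325,272),(342,221),(352,277)]):
        print((u,v),cv2.cvtColor(im[v:v+1,u:u+1],cv2.COLOR_RGB2HSV)[0,0])
c=np.load("top0.npz");im=c["color"]
cv2.imwrite("pics/c.png",cv2.resize(cv2.cvtColor(im[150:290,230:390],cv2.COLOR_RGB2BGR),None,fx=4,fy=4,interpolation=cv2.INTER_NEAREST))
E
```

```text
[[ 0.379 -0.001  0.925]
 [-0.925  0.001  0.379]
 [-0.002 -1.    -0.   ]]
top brass [(3946, array([343. ,  82.8])), (468, array([339.7, 108.1])), (3066, array([482.8, 157.1])), (184, array([172.7, 191.8])), (36, array([326.2, 187.8])), (316, array([276.3, 201. ])), (147, array([308.3, 220. ])), (61, array([316.9, 260.9])), (247, array([ 69.9, 273. ])), (283, array([ 67. , 292.1]))]
top green [(65, array([256.7, 170.8]))]
(309, 220) [ 19 152 141]
(317, 262) [ 19 147 139]
(277, 203) [ 19 148 126]
(333, 192) [ 14 145  81]
(259, 173) [ 63 126  93]
scene brass [(92, array([133.9,   1.3])), (120, array([157.7,  29.6])), (153, array([211.8, 103.4])), (38, array([170.4, 131.6])), (46, array([342.2, 221. ])), (2729, array([106.3, 266.7])), (81, array([286.4, 262.1])), (147, array([325.4, 270.9])), (365, array([352.2, 277.6])), (445, array([476.4, 389.3]))]
scene green [(533, array([348.4, 352.2]))]
(325, 272) [ 18 176 132]
(342, 221) [ 18 175 130]
(352, 277) [ 18 177 114]
```

View pics/c.png

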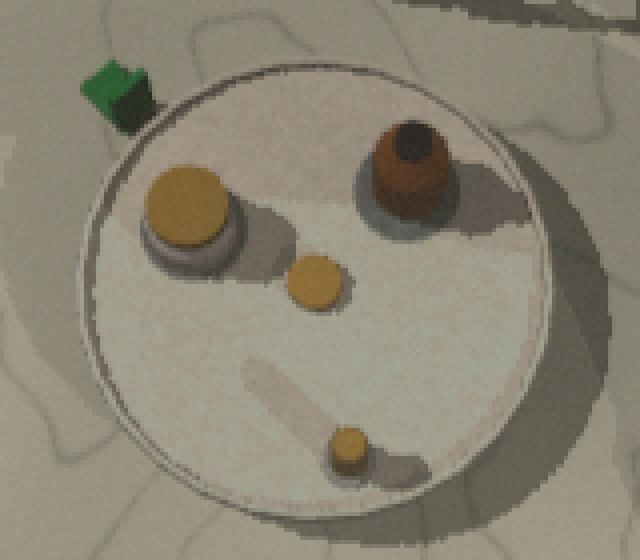

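Crop: hub at (308.6,220.5), knob top at (317.2,260) and the green post near (262,171), with its tongue pointing outward.

Run:
```python
from h import *
C=[]
for n in ["top","scene"]:
    c=np.load(n+"0.npz"); im=c["color"]
    hub=ray(c,(308.6,220.2) if n=="top" else (325.4,270.7),.066)
    kn=ray(c,(317.3,260.) if n=="top" else (342.3,218.5),.114)
    d=kn-hub; print(n,hub.round(4),kn.round(4),np.hypot(*d[:2]),np.degrees(np.arctan2(d[1],d[0])))
    m=cv2.inRange(cv2.cvtColor(im,cv2.COLOR_RGB2HSV),(45,90,15),(85,255,255))
    vs,us=np.nonzero(m); dep=c["range_z"][vs,us]
    P=(np.linalg.inv(c["intrinsics"])@np.vstack([us*dep,vs*dep,dep])).T
    P=(P-c["t"])@c["R"]
    ok=(np.hypot(*(P-hub)[:,:2].T)<.25)&(dep>0); P=P[ok]
    for lo,hi in ((.0,.02),(.02,.05),(.05,.08)):
        q=P[(P[:,2]>lo)&(P[:,2]<hi)]
        if len(q):
            e=q.mean(0)-hub; print(lo,len(q),q.mean(0).round(4),"r",np.hypot(*e[:2]).round(4),"ang",np.degrees(np.arctan2(e[1],e[0])).round(1), "med", np.degrees(np.median(np.arctan2(*(q-hub).T[[1,0]]))).round(1))
    # depth points of knob/hub, platter plane
    for uv in [(309,220),(317,260)] if n=="top" else [(325,271),(342,220)]:
        z=c["range_z"][uv[1],uv[0]]; X=c["R"].T@(np.linalg.solve(c["intrinsics"],[uv[0]*z,uv[1]*z,z])-c["t"]); print(uv,X.round(4))
```

```text
top [0.5641 0.0296 0.066 ] [ 0.4563 -0.0026  0.114 ] 0.11243333886688049 -163.35023906866545
0.0 72 [0.6974 0.1833 0.0103] r 0.2035 ang 49.1 med 49.1
0.02 4 [0.6698 0.1695 0.0381] r 0.1754 ang 52.9 med 53.2
0.05 29 [0.6798 0.1637 0.065 ] r 0.1771 ang 49.2 med 48.7
(309, 220) [0.5654 0.0288 0.063 ]
(317, 260) [ 0.4557 -0.0019  0.117 ]
scene [0.57   0.0348 0.066 ] [ 0.4517 -0.0018  0.114 ] 0.12381554279658644 -162.76997152172288
0.0 316 [0.6957 0.1767 0.0095] r 0.1896 ang 48.4 med 48.4
0.02 150 [0.6877 0.166  0.0347] r 0.1763 ang 48.1 med 48.0
0.05 120 [0.6866 0.1657 0.06  ] r 0.1753 ang 48.3 med 48.3
(325, 271) [0.5707 0.0344 0.0655]
(342, 220) [ 0.4544 -0.0008  0.1119]
```

play_rows(increments=[[[0,0,0],[0,5.57,0]],[[0,0,0],[0,5.57,0]],[[0,0,0],[0,5.57,0]],[[0,0,0],[0,5.57,0]],[[-0.02,0,0.007],[0,0,0]],[[-0.035,0,0.011],[0,0,0]],[[-0.035,0,0.011],[0,0,0]],[[-0.035,0,0.011],[0,0,0]],[[-0.035,0,0.011],[0,0,0]],[[-0.035,0,0.011],[0,0,0]],[[-0.035,0,0.011],[0,0,0]],[[-0.035,0,0.011],[0,0,0]],[[-0.035,0,0.011],[0,0,0]],[[-0.035,0,0.011],[0,0,0]],[[-0.035,0,0.011],[0,0,0]],[[-0.035,0,0.011],[0,0,0]],[[-0.035,0,0.011],[0,0,0]],[[-0.035,0,0.011],[0,0,0]],[[-0.035,0,0.011],[0,0,0]],[[-0.035,0,0.011],[0,0,0]]], gripper=0.0854, grip_force=20)

```text
t: 1.77
eef_pos: [0.4278, -0.0779, 0.25]
tool_rot: [-0.5, 0.5, -0.5, 0.5]
contact_force: [1.3, 0.2, -0.8]
gripper_width: 0.998
```

play_rows(increments=[[[-0.025,0,0.009],[0,0,0]],[[-0.025,0,0.009],[0,0,0]],[[-0.016,0.01,0.006],[0,0,0]],[[-0.01,0.02,0.003],[0,0,0]],[[0,0.02,0],[0,0,0]],[[0,0.02,0],[0,0,0]],[[0,0.01,0],[0,0,0]],[[0,0,0],[0,0,0]]])

```text
t: 2.43
eef_pos: [0.4532, -0.0039, 0.1679]
tool_rot: [-0.499, 0.501, -0.501, 0.499]
contact_force: [-0.1, 0.1, 0.2]
gripper_width: 0.999
```

Run:
```python
from h import *
o=get_obs(); c=read_camera("wrist"); np.savez("w0.npz",**c); s=read_camera("scene"); np.savez("scene1.npz",**s)
print(o["t"],o["eef_pos"],c["intrinsics"],c["hand_eye"].round(4))
cv2.imwrite("pics/d.png",cv2.cvtColor(np.vstack([c["color"],s["color"][150:400]])[::1],cv2.COLOR_RGB2BGR)[:730])
im=np.hstack([cv2.resize(c["color"],(400,300)),cv2.resize(s["color"],(400,300))]); cv2.imwrite("pics/d.png",cv2.cvtColor(im,cv2.COLOR_RGB2BGR))
```

```text
2.4333 [ 0.45318429 -0.00387089  0.16790452] [[371.64829954   0.         318.3130945 ]
 [  0.         371.64829954 235.44311018]
 [  0.           0.           1.        ]] [[ 1.000e+00  9.000e-04 -1.000e-03 -6.000e-04]
 [ 1.200e-03 -3.005e-01  9.538e-01 -1.239e-01]
 [ 6.000e-04 -9.538e-01 -3.005e-01  7.680e-02]
 [ 0.000e+00  0.000e+00  0.000e+00  1.000e+00]]
```

View pics/d.png

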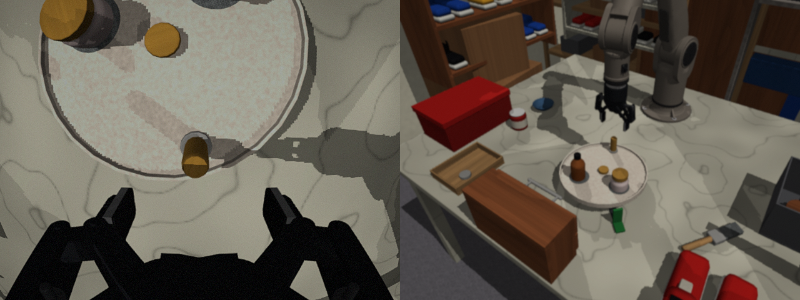

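```bash
cat >> h.py <<'E'
def wray(c,o,uv,z):
    K=c["intrinsics"]; x=(uv[0]-K[0,2])/K[0,0]; y=(uv[1]-K[1,2])/K[1,1]; r=np.hypot(x,y)
    d=np.array([x/r*np.sin(r),y/r*np.sin(r),np.cos(r)]); T=tool(o); H=c["hand_eye"]
    d=T@H[:3,:3]@d; p=o["eef_pos"]+T@H[:3,3]
    return p+d*(z-p[2])/d[2]
def wblobs(c):
    return blobs(c["color"],(12,110,60),(30,255,255),60)
E
python3 - <<'E'
from h import *
o={"eef_pos":np.array([0.45318429,-0.00387089,0.16790452]),"tool_rot":get_obs()["tool_rot"]}
c=np.load("w0.npz"); b,l=wblobs(c); hsv=cv2.cvtColor(c["color"],cv2.COLOR_RGB2HSV)
for a,ce in b: print(a,ce,[wray(c,o,ce,z)[:2].round(4) for z in (.066,.085,.095,.114)])
for v in range(215,300,6): print(v,hsv[v,312])
E
```

```text
3935 [98.8 27.9] [array([0.6055, 0.145 ]), array([0.5991, 0.1325]), array([0.5958, 0.126 ]), array([0.5894, 0.1135])]
2446 [259.   63.2] [array([0.5669, 0.0325]), array([0.5638, 0.0295]), array([0.5622, 0.0279]), array([0.5591, 0.0249])]
1437 [309.1 260.5] [array([0.4417, 0.003 ]), array([0.4491, 0.0025]), array([0.4531, 0.0022]), array([0.4605, 0.0016])]
215 [ 15  15 101]
221 [ 17 199  50]
227 [ 19 180  51]
233 [ 20 201  47]
239 [ 15 165  51]
245 [ 21 191  52]
251 [ 20 196 129]
257 [ 19 191 136]
263 [ 17 192 110]
269 [ 18 194  71]
275 [ 19 197  70]
281 [ 19 192  73]
287 [ 32  31 155]
293 [ 23  34 157]
299 [ 25  29 156]
```

play_rows(increments=[[[-0.001,0.02,0.001],[0,0,0]],[[-0.001,0.02,0.001],[0,0,0]],[[-0.001,0.016,0],[0,0,0]],[[0,0.01,0],[0,0,0]],[[0,0,0],[0,0,0]],[[0,0,0],[0,0,0]]])

```text
t: 3.03
eef_pos: [0.4574, -0.0007, 0.1046]
tool_rot: [-0.5, 0.5, -0.5, 0.5]
contact_force: [-0.9, 0.9, 1.0]
gripper_width: 1.001
```

play_rows(increments=[[[0,0,0],[0,0,0]],[[0,0,0],[0,0,0]],[[0,0,0],[0,0,0]],[[0,0,0],[0,0,0]],[[0,0,0],[0,0,0]],[[0,0,0],[0,0,0]],[[0,0,0],[0,0,0]],[[0,0,0],[0,0,0]]], gripper=0.0, grip_force=20)

```text
t: 3.7
eef_pos: [0.4572, -0.0007, 0.1044]
tool_rot: [-0.5, 0.5, -0.5, 0.5]
contact_force: [-1.2, -1.4, 5.4]
gripper_width: 0.272
```

Run:
```python
from h import *
o=get_obs(); c=read_camera("wrist"); np.savez("w1.npz",**c); print(o["t"],o["eef_pos"],o["contact_force"],o["gripper_width"])
b,l=wblobs(c)
for a,ce in b: print(a,ce,[wray(c,o,ce,z)[:2].round(4) for z in (.066,.085,.095,.114)])
cv2.imwrite("pics/e.png",cv2.cvtColor(c["color"],cv2.COLOR_RGB2BGR))
```

```text
3.7 [ 0.45722411 -0.0006651   0.10441294] [-1.16039479 -1.42433954  5.37306332] 0.27150997548843975
3191 [27.8 25.3] [array([0.6021, 0.1575]), array([0.5941, 0.1391]), array([0.5899, 0.1294]), array([0.582 , 0.1109])]
4514 [244.5  52.5] [array([0.5659, 0.0321]), array([0.5621, 0.0283]), array([0.5602, 0.0263]), array([0.5564, 0.0226])]
316 [308.  275.3] [array([0.463, 0.005]), array([0.4713, 0.0044]), array([0.4757, 0.0041]), array([0.484 , 0.0035])]
72 [309.7 301.4] [array([0.449 , 0.0043]), array([0.459 , 0.0038]), array([0.4642, 0.0035]), array([0.4741, 0.003 ])]
1790 [317.7 341.4] [array([4.253e-01, 4.000e-04]), array([4.381e-01, 4.000e-04]), array([4.447e-01, 3.000e-04]), array([4.575e-01, 3.000e-04])]
```

View pics/e.png

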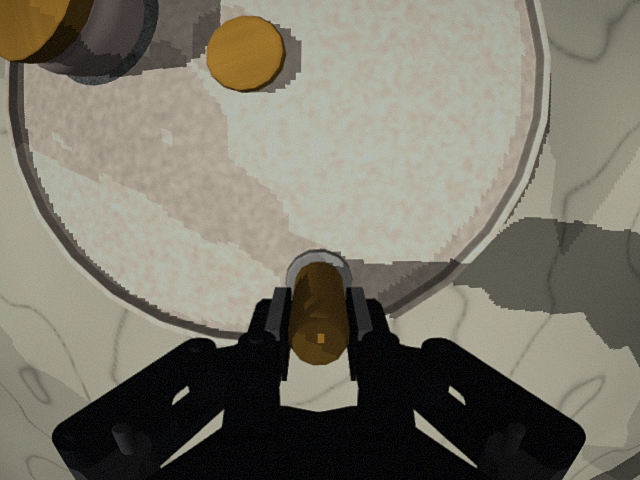

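The knob is gripped: knob and pads coincide at (0.457, 0.000), and the hub is at about (0.567, 0.0325). Next I plan the circle.

```bash
cat >> h.py <<'E'
CX=np.array([.567,.0325]); PARK=np.radians(48.7)
def rows(th,dz=None,start=None,scale=1.):
    "th: angle per row incl. start; prints tool increments (x=-dy,y=-dz,z=dx)"
    th=np.array(th); P=np.c_[CX[0]+.115*np.cos(th),CX[1]+.115*np.sin(th),np.zeros(len(th))]
    if dz is not None: P[:,2]=np.cumsum(np.r_[0,dz])
    if start is not None: P[0,:2]=start[:2]
    d=np.diff(np.round(P,4),axis=0)
    print("["+",".join("[[%.4g,%.4g,%.4g],[0,0,0]]"%(-y+0,-z+0,x+0) for x,y,z in d)+"]"); print("end",th[-1],P[-1])
E
python3 - <<'E'
from h import *
c=np.load("top0.npz"); d=c["range_z"]; v,u=np.mgrid[60:140,280:410]; z=d[60:140,280:410]
P=np.einsum('ij,jvu->vui',np.linalg.inv(c["intrinsics"]),np.stack([u*z,v*z,z])); P=(P-c["t"])@c["R"]
Q=P.reshape(-1,3); Q=Q[(z.ravel()>0)]; t=Q[Q[:,2]>.03]; print("chest zmax",np.percentile(t[:,2],98),"xmin",np.percentile(t[:,0],2), "y", np.percentile(t[:,1],[2,98]))
p=np.array([.4572,-.0003]); e=p-CX; th0=np.arctan2(e[1],e[0])+2*np.pi; print(th0,np.hypot(*e))
w=np.minimum(np.arange(1,21)/11.5,1)*.092
rows(np.r_[th0,th0+np.cumsum(w)],start=CX+.115*np.array([np.cos(th0),np.sin(th0)]))
E
```

```text
chest zmax 0.17582728442720025 xmin 0.786354100973513 y [-0.16417073  0.12115438]
3.431879271403512 0.11459441522168518
[[[0.0009,0,0.0003],[0,0,0]],[[0.0018,0,0.0005],[0,0,0]],[[0.0026,0,0.0009],[0,0,0]],[[0.0034,0,0.0013],[0,0,0]],[[0.0043,0,0.0017],[0,0,0]],[[0.005,0,0.0024],[0,0,0]],[[0.0057,0,0.003],[0,0,0]],[[0.0063,0,0.0038],[0,0,0]],[[0.0067,0,0.0048],[0,0,0]],[[0.0071,0,0.0058],[0,0,0]],[[0.0072,0,0.0071],[0,0,0]],[[0.0069,0,0.008],[0,0,0]],[[0.0061,0,0.0087],[0,0,0]],[[0.0053,0,0.0092],[0,0,0]],[[0.0044,0,0.0096],[0,0,0]],[[0.0035,0,0.0099],[0,0,0]],[[0.0026,0,0.0103],[0,0,0]],[[0.0016,0,0.0104],[0,0,0]],[[0.0007,0,0.0106],[0,0,0]],[[-0.0003,0,0.0106],[0,0,0]]]
end 4.787879271403512 [ 0.57567314 -0.08217248  0.        ]
```

play_rows(increments=[[[0.0009,0,0.0003],[0,0,0]],[[0.0018,0,0.0005],[0,0,0]],[[0.0026,0,0.0009],[0,0,0]],[[0.0034,0,0.0013],[0,0,0]],[[0.0043,0,0.0017],[0,0,0]],[[0.005,0,0.0024],[0,0,0]],[[0.0057,0,0.003],[0,0,0]],[[0.0063,0,0.0038],[0,0,0]],[[0.0067,0,0.0048],[0,0,0]],[[0.0071,0,0.0058],[0,0,0]],[[0.0072,0,0.0071],[0,0,0]],[[0.0069,0,0.008],[0,0,0]],[[0.0061,0,0.0087],[0,0,0]],[[0.0053,0,0.0092],[0,0,0]],[[0.0044,0,0.0096],[0,0,0]],[[0.0035,0,0.0099],[0,0,0]],[[0.0026,0,0.0103],[0,0,0]],[[0.0016,0,0.0104],[0,0,0]],[[0.0007,0,0.0106],[0,0,0]],[[-0.0003,0,0.0106],[0,0,0]]])

```text
t: 5.42
eef_pos: [0.5772, -0.0827, 0.1045]
tool_rot: [-0.5, 0.5, -0.5, 0.5]
contact_force: [-0.3, 1.2, 6.4]
gripper_width: 0.268
```

Run:
```python
from h import *
o=get_obs(); print(o["t"],o["eef_pos"],o["contact_force"],o["gripper_width"])
e=o["eef_pos"][:2]-CX; print(np.arctan2(e[1],e[0])+2*np.pi,np.hypot(*e))
# release: continue from commanded angle, 10 rows, decaying nominally after row 2
w=1.104; th=[4.7879]
for k in range(10):
    if k>1: w-=(.106*w+.035)/12
    th.append(th[-1]+w/12)
print(w); rows(th,dz=[0,0,0,0,.004,.005,.005,.005,.003,0])
```

```text
5.4167 [ 0.57721986 -0.08270127  0.10448963] [-0.31090804  1.18066637  6.39895012] 0.2684359420490108
4.80087043185159 0.11565370415730024
1.0057293007064858
[[[-0.0013,0,0.0105],[0,0,0]],[[-0.0023,0,0.0103],[0,0,0]],[[-0.0031,0,0.01],[0,0,0]],[[-0.004,0,0.0095],[0,0,0]],[[-0.0047,-0.004,0.0091],[0,0,0]],[[-0.0055,-0.005,0.0084],[0,0,0]],[[-0.0061,-0.005,0.0079],[0,0,0]],[[-0.0067,-0.005,0.0073],[0,0,0]],[[-0.0072,-0.003,0.0065],[0,0,0]],[[-0.0077,0,0.0059],[0,0,0]]]
end 5.670667057702089 [ 0.66109332 -0.03361692  0.022     ]
```

play_rows(increments=[[[-0.0013,0,0.0105],[0,0,0]],[[-0.0023,0,0.0103],[0,0,0]],[[-0.0031,0,0.01],[0,0,0]],[[-0.004,0,0.0095],[0,0,0]],[[-0.0047,-0.004,0.0091],[0,0,0]],[[-0.0055,-0.005,0.0084],[0,0,0]],[[-0.0061,-0.005,0.0079],[0,0,0]],[[-0.0067,-0.005,0.0073],[0,0,0]],[[-0.0072,-0.003,0.0065],[0,0,0]],[[-0.0077,0,0.0059],[0,0,0]]], gripper=0.0854)

```text
t: 6.25
eef_pos: [0.6625, -0.033, 0.1272]
tool_rot: [-0.5, 0.5, -0.5, 0.5]
contact_force: [0.7, 0.3, 0.6]
gripper_width: 1.002
```

Run:
```python
from h import *
o=get_obs(); c=read_camera("wrist"); np.savez("w2.npz",**c); print(o["t"],o["eef_pos"],o["contact_force"],o["gripper_width"])
b,l=wblobs(c)
for a,ce in b:
    print(a,ce,[(wray(c,o,ce,z)[:2].round(4),) for z in (.066,.095,.114)])
e=o["eef_pos"][:2]-CX; print(np.arctan2(e[1],e[0])+2*np.pi,np.hypot(*e))
cv2.imwrite("pics/f.png",cv2.cvtColor(c["color"],cv2.COLOR_RGB2BGR))
```

```text
6.25 [ 0.66250765 -0.03299082  0.12723706] [0.71136878 0.30875035 0.59372888] 1.0016872947893518
2210 [319.1 302.1] [(array([ 0.642 , -0.0326]),), (array([ 0.6572, -0.0326]),), (array([ 0.6672, -0.0326]),)]
1195 [224.4 392.1] [(array([0.5719, 0.0302]),), (array([0.5981, 0.0204]),), (array([0.6153, 0.014 ]),)]
5.682112574412486 0.11580482927579173
```

View pics/f.png

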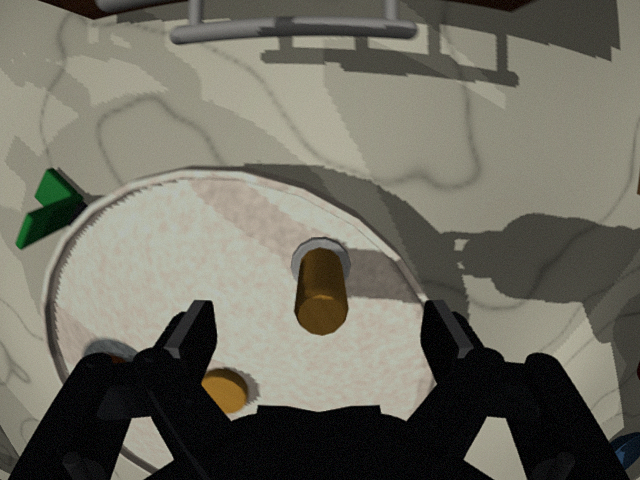

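The knob stands free, centred between the open fingers, with its top at about (321,314). The green pointer is at (50,210). I keep shadowing.

```bash
cat >> h.py <<'E'
def pred(th,w,T,a=.106,b=.035):
    n=max(1,int(round(T/.005)))
    for _ in range(n): th+=w*T/n; w-=(a*w+b)*T/n
    return th,w
def follow(thk,w,age,n,eef,dz=None):
    "thk,w at picture; age s passed since"
    T=[pred(thk,w,age+k/12) for k in range(0,n+1)]
    print("w end",T[-1][1]); rows([t[0] for t in T],dz=dz,start=eef)
def knob(c,o,near):
    b,l=wblobs(c); best=None
    for a,ce in b:
        p=wray(c,o,ce,.1)[:2]; e=p-CX; d=np.linalg.norm(p-near)
        if best is None or d<best[0]: best=(d,p,a,np.hypot(*e),np.arctan2(e[1],e[0])%(2*np.pi))
    return best
E
python3 - <<'E'
from h import *
o=get_obs(); print(o["t"],o["eef_pos"])
follow(5.667,1.0,.05,8,o["eef_pos"])
E
```

```text
6.3 [ 0.66321507 -0.03039187  0.1268645 ]
w end 0.9026679560667318
[[[-0.0094,0,0.0056],[0,0,0]],[[-0.0084,0,0.004],[0,0,0]],[[-0.0087,0,0.0033],[0,0,0]],[[-0.0087,0,0.0025],[0,0,0]],[[-0.0089,0,0.0018],[0,0,0]],[[-0.0088,0,0.0012],[0,0,0]],[[-0.0088,0,0.0004],[0,0,0]],[[-0.0087,0,-0.0002],[0,0,0]]]
end 6.348591609433345 [0.6817541  0.04001636 0.        ]
```

play_rows(increments=[[[-0.0094,0,0.0055],[0,0,0]],[[-0.0084,0,0.004],[0,0,0]],[[-0.0087,0,0.0033],[0,0,0]],[[-0.0087,0,0.0025],[0,0,0]],[[-0.0089,0,0.0018],[0,0,0]],[[-0.0088,0,0.0012],[0,0,0]],[[-0.0088,0,0.0004],[0,0,0]],[[-0.0087,0,-0.0002],[0,0,0]]])

```text
t: 6.97
eef_pos: [0.6797, 0.0376, 0.126]
tool_rot: [-0.5, 0.5, -0.5, 0.5]
contact_force: [-0.1, 0.5, 0.3]
gripper_width: 1.001
```

Run:
```python
from h import *
o=get_obs(); c=read_camera("wrist"); np.savez("w3.npz",**c); print(o["t"],o["eef_pos"],o["contact_force"])
b,l=wblobs(c)
for a,ce in b: print(a,ce,[wray(c,o,ce,z)[:2].round(4) for z in (.066,.1)])
k=knob(c,o,o["eef_pos"][:2]); print(k)
th=k[-1]+ (2*np.pi if k[-1]<3 else 0)
w=(th-5.667)/(o["t"]-6.25)-.045; print("w now",w)
o2=get_obs(); follow(th,w,.05,12,o2["eef_pos"])
```

```text
6.9667 [0.67971472 0.03755013 0.1259664 ] [-0.09337842  0.46226341  0.29074776]
2652 [308.8 294. ] [array([0.6648, 0.0436]), array([0.6818, 0.0426])]
454 [320.3 403.9] [array([0.5823, 0.037 ]), array([0.6145, 0.0372])]
(np.float64(0.005429300759999265), array([0.68176342, 0.04257807]), 2652, np.float64(0.11520507613304957), np.float64(0.08759135414917113))
w now 0.9369682730971914
w end 0.8034655721719579
[[[-0.0163,0,-0.0001],[0,0,0]],[[-0.0085,0,-0.0021],[0,0,0]],[[-0.0082,0,-0.0028],[0,0,0]],[[-0.0079,0,-0.0033],[0,0,0]],[[-0.0075,0,-0.0039],[0,0,0]],[[-0.0071,0,-0.0043],[0,0,0]],[[-0.0067,0,-0.0048],[0,0,0]],[[-0.0063,0,-0.0052],[0,0,0]],[[-0.0058,0,-0.0055],[0,0,0]],[[-0.0054,0,-0.0059],[0,0,0]],[[-0.0049,0,-0.0061],[0,0,0]],[[-0.0044,0,-0.0064],[0,0,0]]]
end 7.283537990812096 [0.62910063 0.12929107 0.        ]
```

play_rows(increments=[[[-0.0143,0,-0.0001],[0,0,0]],[[-0.0095,0,-0.0021],[0,0,0]],[[-0.0082,0,-0.0028],[0,0,0]],[[-0.0079,0,-0.0033],[0,0,0]],[[-0.0075,0,-0.0039],[0,0,0]],[[-0.0071,0,-0.0043],[0,0,0]],[[-0.0067,0,-0.0048],[0,0,0]],[[-0.0063,0,-0.0052],[0,0,0]],[[-0.0058,0,-0.0055],[0,0,0]],[[-0.0054,0,-0.0059],[0,0,0]],[[-0.0049,0,-0.0061],[0,0,0]],[[-0.0044,0,-0.0064],[0,0,0]]])

```text
t: 8.02
eef_pos: [0.6287, 0.125, 0.126]
tool_rot: [-0.5, 0.5, -0.5, 0.5]
contact_force: [-0.5, 0.5, 0.4]
gripper_width: 0.999
```

Run:
```python
from h import *
o=get_obs(); c=read_camera("wrist"); np.savez("w4.npz",**c); print(o["t"],o["eef_pos"],o["contact_force"])
k=knob(c,o,o["eef_pos"][:2]); print(k)
th=k[-1]+ (2*np.pi if k[-1]<3 else 0)
w=(th-6.3708)/(o["t"]-6.9667)-.065; print("w now",w)
o2=get_obs(); follow(th,w,.05,14,o2["eef_pos"])
```

```text
8.0167 [0.6286832  0.12501919 0.12602149] [-0.53480087  0.50234895  0.44939689]
(np.float64(0.0049004265002409834), array([0.63000124, 0.12973903]), 2467, np.float64(0.11586451751297878), np.float64(0.9958982697754979))
w now 0.8000319780524616
w end 0.6632449579348031
[[[-0.0088,0,-0.0083],[0,0,0]],[[-0.0031,0,-0.0068],[0,0,0]],[[-0.0027,0,-0.0068],[0,0,0]],[[-0.0022,0,-0.007],[0,0,0]],[[-0.0018,0,-0.0069],[0,0,0]],[[-0.0013,0,-0.007],[0,0,0]],[[-0.0008,0,-0.007],[0,0,0]],[[-0.0004,0,-0.0069],[0,0,0]],[[-0.0001,0,-0.0068],[0,0,0]],[[0.0004,0,-0.0068],[0,0,0]],[[0.0008,0,-0.0066],[0,0,0]],[[0.0011,0,-0.0064],[0,0,0]],[[0.0015,0,-0.0064],[0,0,0]],[[0.0018,0,-0.0061],[0,0,0]]]
end 8.167797603222311 [0.53150059 0.14188369 0.        ]
```

play_rows(increments=[[[-0.0075,0,-0.0083],[0,0,0]],[[-0.0044,0,-0.0068],[0,0,0]],[[-0.0027,0,-0.0068],[0,0,0]],[[-0.0022,0,-0.007],[0,0,0]],[[-0.0018,0,-0.0069],[0,0,0]],[[-0.0013,0,-0.007],[0,0,0]],[[-0.0008,0,-0.007],[0,0,0]],[[-0.0004,0,-0.0069],[0,0,0]],[[-0.0001,0,-0.0068],[0,0,0]],[[0.0004,0,-0.0068],[0,0,0]],[[0.0008,0,-0.0066],[0,0,0]],[[0.0011,0,-0.0064],[0,0,0]],[[0.0015,0,-0.0064],[0,0,0]],[[0.0018,0,-0.0061],[0,0,0]]])

```text
t: 9.23
eef_pos: [0.5329, 0.1399, 0.126]
tool_rot: [-0.5, 0.5, -0.5, 0.5]
contact_force: [1.0, -0.4, 0.4]
gripper_width: 0.997
```

Run:
```python
from h import *
o=get_obs(); c=read_camera("wrist"); np.savez("w5.npz",**c); print(o["t"],o["eef_pos"],o["contact_force"])
k=knob(c,o,o["eef_pos"][:2]); print(k)
th=k[-1]+ (2*np.pi if k[-1]<3 else 0)
w=(th-7.2791)/(o["t"]-8.0167)-.068; print("w now",w)
o2=get_obs(); follow(th,w,.05,14,o2["eef_pos"])
```

```text
9.2333 [0.53289656 0.13992418 0.12600706] [ 0.9703796  -0.42553591  0.44460117]
(np.float64(0.010095306293577211), array([0.52291266, 0.14141985]), 1587, np.float64(0.11750415727092486), np.float64(1.955406842774925))
w now 0.7206668995187508
w end 0.5934851830415211
[[[0.0049,0,-0.0178],[0,0,0]],[[0.0033,0,-0.0058],[0,0,0]],[[0.0035,0,-0.0056],[0,0,0]],[[0.0039,0,-0.0054],[0,0,0]],[[0.004,0,-0.005],[0,0,0]],[[0.0043,0,-0.0047],[0,0,0]],[[0.0045,0,-0.0044],[0,0,0]],[[0.0046,0,-0.0041],[0,0,0]],[[0.0048,0,-0.0039],[0,0,0]],[[0.005,0,-0.0035],[0,0,0]],[[0.005,0,-0.0032],[0,0,0]],[[0.0051,0,-0.0029],[0,0,0]],[[0.0052,0,-0.0025],[0,0,0]],[[0.0053,0,-0.0023],[0,0,0]]]
end 9.036690104142213 [0.46055205 0.0760182  0.        ]
```

Run:
```python
from h import *
c=np.load("w5.npz"); im=cv2.cvtColor(c["color"],cv2.COLOR_RGB2BGR); b,l=wblobs(c); print(b)
m=(l>0).astype(np.uint8)*255
cv2.imwrite("pics/g.png",cv2.resize(np.hstack([im,cv2.cvtColor(m,cv2.COLOR_GRAY2BGR)]),(800,300)))
```

```text
[(6567, array([602.3,  64. ])), (1135, array([ 12.4, 128.3])), (2647, array([506.7, 208.3])), (190, array([305.9, 266.5])), (1263, array([623.5, 327.3])), (1587, array([316.7, 317.1]))]
```

View pics/g.png

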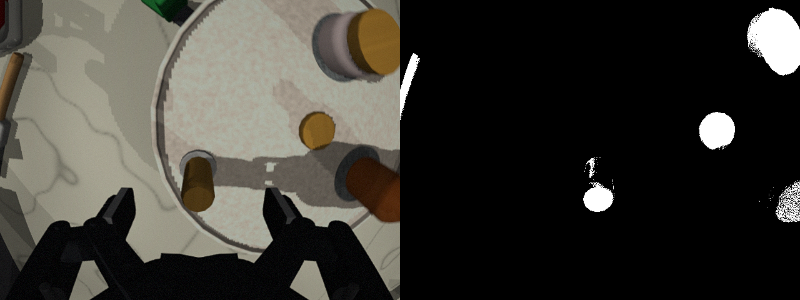

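The side of the knob is in shadow, so the blob at (317,317) is only its top face. Cast at z = 0.114 it agrees with the model: theta is about 8.18 and omega 0.67.

Run:
```python
from h import *
o=get_obs(); print(o["t"],o["eef_pos"])
follow(8.18,.672,.05,14,o["eef_pos"])
```

```text
9.2833 [0.53168159 0.13941184 0.12583222]
w end 0.550708283958129
[[[0.0016,0,-0.011],[0,0,0]],[[0.0027,0,-0.0057],[0,0,0]],[[0.003,0,-0.0054],[0,0,0]],[[0.0032,0,-0.0052],[0,0,0]],[[0.0034,0,-0.005],[0,0,0]],[[0.0036,0,-0.0047],[0,0,0]],[[0.0038,0,-0.0045],[0,0,0]],[[0.0039,0,-0.0042],[0,0,0]],[[0.0042,0,-0.0039],[0,0,0]],[[0.0042,0,-0.0037],[0,0,0]],[[0.0044,0,-0.0034],[0,0,0]],[[0.0044,0,-0.0032],[0,0,0]],[[0.0045,0,-0.0029],[0,0,0]],[[0.0046,0,-0.0027],[0,0,0]]]
end 8.9225319123447 [0.46620209 0.08786047 0.        ]
```

play_rows(increments=[[[0.0016,0,-0.0095],[0,0,0]],[[0.0027,0,-0.0066],[0,0,0]],[[0.003,0,-0.006],[0,0,0]],[[0.0032,0,-0.0052],[0,0,0]],[[0.0034,0,-0.005],[0,0,0]],[[0.0036,0,-0.0047],[0,0,0]],[[0.0038,0,-0.0045],[0,0,0]],[[0.0039,0,-0.0042],[0,0,0]],[[0.0042,0,-0.0039],[0,0,0]],[[0.0042,0,-0.0037],[0,0,0]],[[0.0044,0,-0.0034],[0,0,0]],[[0.0044,0,-0.0032],[0,0,0]],[[0.0045,0,-0.0029],[0,0,0]],[[0.0046,0,-0.0027],[0,0,0]]])

```text
t: 10.45
eef_pos: [0.4678, 0.0882, 0.126]
tool_rot: [-0.5, 0.5, -0.5, 0.5]
contact_force: [0.2, 0.3, 0.2]
gripper_width: 1.002
```

Run:
```python
from h import *
o=get_obs(); c=read_camera("wrist"); np.savez("w6.npz",**c); print(o["t"],o["eef_pos"],o["contact_force"])
b,l=blobs(c["color"],(12,100,25),(30,255,255),60)
for a,ce in b: print(a,ce,[wray(c,o,ce,z)[:2].round(4) for z in (.066,.1,.114)])
b,l=wblobs(c)
for a,ce in b: print(a,ce,[(lambda e:(e.round(4),np.arctan2(*(e-CX)[::-1])%6.2832))(wray(c,o,ce,z)[:2]) for z in (.1,.114)])
o2=get_obs(); print(o2["eef_pos"])
```

```text
10.45 [0.46779809 0.08819917 0.12602602] [0.24685929 0.25412494 0.19973591]
5066 [593.   73.4] [array([ 0.587, -0.073]), array([ 0.5792, -0.0431]), array([ 0.5759, -0.0307])]
3579 [429.2  84.5] [array([0.5655, 0.0338]), array([0.5617, 0.044 ]), array([0.5601, 0.0482])]
3753 [328.4 297.6] [array([0.4506, 0.0834]), array([0.468 , 0.0844]), array([0.4752, 0.0848])]
1965 [619.3  63.6] [(array([ 0.5884, -0.0628]), np.float64(4.933250950942)), (array([ 0.5843, -0.0487]), np.float64(4.922554910024516))]
3495 [429.5  84.1] [(array([0.5618, 0.0439]), np.float64(1.997368550568164)), (array([0.5602, 0.0481]), np.float64(1.9813162097053643))]
79 [319.1 261.7] [(array([0.4855, 0.0886]), np.float64(2.5387448598417413)), (array([0.491 , 0.0886]), np.float64(2.5054491011741025))]
1470 [329.8 320.5] [(array([0.456 , 0.0836]), np.float64(2.710215827150619)), (array([0.4642, 0.0841]), np.float64(2.6762761788199825))]
[0.46719172 0.08703394 0.12584543]
```

Run:
```python
from h import *
o=get_obs()
follow(8.959,.59,.05,9,o["eef_pos"],dz=[0,0,0,-.002,-.004,-.005,-.005,-.004,-.002])
```

```text
w end 0.5151659806966572
[[[0.011,0,-0.0067],[0,0,0]],[[0.0051,0,-0.0019],[0,0,0]],[[0.0052,0,-0.0017],[0,0,0]],[[0.0051,0.002,-0.0014],[0,0,0]],[[0.0052,0.004,-0.0012],[0,0,0]],[[0.0051,0.005,-0.0009],[0,0,0]],[[0.005,0.005,-0.0007],[0,0,0]],[[0.0051,0.004,-0.0004],[0,0,0]],[[0.0049,0.002,-0.0003],[0,0,0]]]
end 9.400830370786256 [ 0.45203297  0.03525371 -0.022     ]
```

play_rows(increments=[[[0.0085,0,-0.0055],[0,0,0]],[[0.0076,0,-0.0031],[0,0,0]],[[0.0052,0,-0.0017],[0,0,0]],[[0.0051,0.002,-0.0014],[0,0,0]],[[0.0052,0.004,-0.0012],[0,0,0]],[[0.0051,0.005,-0.0009],[0,0,0]],[[0.005,0.005,-0.0007],[0,0,0]],[[0.0051,0.004,-0.0004],[0,0,0]],[[0.0049,0.002,-0.0003],[0,0,0]]])

```text
t: 11.25
eef_pos: [0.4524, 0.0364, 0.1031]
tool_rot: [-0.5, 0.5, -0.5, 0.5]
contact_force: [-0.1, 0.1, -0.2]
gripper_width: 0.998
```

Run:
```python
from h import *
o=get_obs(); c=read_camera("wrist"); np.savez("w7.npz",**c); print(o["t"],o["eef_pos"],o["contact_force"])
b,l=wblobs(c)
for a,ce in b: print(a,ce,[(lambda e:(e.round(4),np.arctan2(*(e-CX)[::-1])%6.2832))(wray(c,o,ce,z)[:2]) for z in (.066,.1,.114)])
o2=get_obs(); print(o2["eef_pos"])
```

```text
11.25 [0.45242527 0.0364208  0.10313167] [-0.14631399  0.09970718 -0.19702723]
4752 [330.   39.4] [(array([0.5656, 0.0323]), np.float64(3.2871466195262453)), (array([0.558 , 0.0333]), np.float64(3.0532157430553393)), (array([0.5548, 0.0337]), np.float64(3.042284036888079))]
426 [309.3 287.5] [(array([0.4524, 0.0415]), np.float64(3.063253726643322)), (array([0.4686, 0.0406]), np.float64(3.059841379532982)), (array([0.4753, 0.0402]), np.float64(3.0580848706129937))]
1868 [325.6 344.1] [(array([0.4196, 0.0334]), np.float64(3.1354785821621154)), (array([0.4428, 0.0342]), np.float64(3.12812958058165)), (array([0.4523, 0.0345]), np.float64(3.1242398334574415))]
[0.45222016 0.03532965 0.10300575]
```

Run:
```python
from h import *
o=get_obs()
follow(9.407,.52,.05,10,o["eef_pos"])
```

```text
w end 0.44398805957978793
[[[0.0086,0,-0.0001],[0,0,0]],[[0.0049,0,0.0004],[0,0,0]],[[0.0047,0,0.0005],[0,0,0]],[[0.0046,0,0.0008],[0,0,0]],[[0.0046,0,0.0009],[0,0,0]],[[0.0044,0,0.001],[0,0,0]],[[0.0043,0,0.0012],[0,0,0]],[[0.0042,0,0.0014],[0,0,0]],[[0.0041,0,0.0015],[0,0,0]],[[0.004,0,0.0016],[0,0,0]]]
end 9.832427110882511 [ 0.46142363 -0.013092    0.        ]
```

play_rows(increments=[[[0.0075,0,-0.0001],[0,0,0]],[[0.006,0,0.0004],[0,0,0]],[[0.0047,0,0.0005],[0,0,0]],[[0.0046,0,0.0008],[0,0,0]],[[0.0046,0,0.0009],[0,0,0]],[[0.0044,0,0.001],[0,0,0]],[[0.0043,0,0.0012],[0,0,0]],[[0.0042,0,0.0014],[0,0,0]],[[0.0041,0,0.0015],[0,0,0]],[[0.004,0,0.0016],[0,0,0]]], gripper=0.0, grip_force=20)

```text
t: 12.13
eef_pos: [0.4621, -0.0121, 0.1043]
tool_rot: [-0.5, 0.5, -0.5, 0.5]
contact_force: [-2.1, -0.5, 6.4]
gripper_width: 0.273
```

Run:
```python
from h import *
o=get_obs(); print(o["t"],o["eef_pos"],o["contact_force"],o["gripper_width"])
e=o["eef_pos"][:2]-CX; th=np.arctan2(e[1],e[0])+4*np.pi; print(th,np.hypot(*e))
# pointer direction from w2 (wrist close view of the pointer)
c=np.load("w2.npz"); o2=dict(o); o2["eef_pos"]=np.array([.66250765,-.03299082,.12723706])
m=cv2.inRange(cv2.cvtColor(c["color"],cv2.COLOR_RGB2HSV),(45,80,15),(85,255,255)); v,u=np.nonzero(m)
print("green px",u.min(),u.max(),v.min(),v.max())
for uv in [(20,247),(84,200),(52,222),(45,170)]: print(uv,wray(c,o2,uv,.066)[:2])
# decelerate over 6 rows after gentle, then on the same way to park: continue
w=.042; print("rad to park",PARK+4*np.pi-th)
```

```text
12.1333 [ 0.46208727 -0.01206921  0.1043053 ] [-2.08418447 -0.47743994  6.44893153] 0.27295368106339113
9.826497623104572 0.11398726177319754
green px 12 625 169 479
(20, 247) [0.67260806 0.17155961]
(84, 200) [0.70272715 0.10526985]
(52, 222) [0.68974389 0.13476285]
(45, 170) [0.72274374 0.13444676]
rad to park 3.589848336975839
```

Run:
```python
from h import *
th0=9.828; tot=PARK+4*np.pi-th0
a=np.linspace(.037,.08,9)[1:]; d=np.linspace(.08,0,20)[1:-1]; n=60-len(a)-len(d)-2
cr=(tot-a.sum()-d.sum())/n; print(n,cr)
s=np.r_[a,np.full(n,cr),d,0,0]; T=np.r_[th0,th0+np.cumsum(s)]
for i in (0,20,40): rows(T[i:i+21])
```

```text
32 0.07433893625251287
[[[0.0045,0,0.002],[0,0,0]],[[0.0049,0,0.0025],[0,0,0]],[[0.0053,0,0.003],[0,0,0]],[[0.0056,0,0.0037],[0,0,0]],[[0.0059,0,0.0044],[0,0,0]],[[0.0061,0,0.0051],[0,0,0]],[[0.0061,0,0.006],[0,0,0]],[[0.0061,0,0.007],[0,0,0]],[[0.0051,0,0.0068],[0,0,0]],[[0.0046,0,0.0072],[0,0,0]],[[0.004,0,0.0076],[0,0,0]],[[0.0035,0,0.0078],[0,0,0]],[[0.0028,0,0.008],[0,0,0]],[[0.0023,0,0.0083],[0,0,0]],[[0.0017,0,0.0083],[0,0,0]],[[0.001,0,0.0085],[0,0,0]],[[0.0004,0,0.0086],[0,0,0]],[[-0.0002,0,0.0085],[0,0,0]],[[-0.0009,0,0.0085],[0,0,0]],[[-0.0015,0,0.0084],[0,0,0]]]
end 11.209567235030153 [ 0.5914218  -0.07987694  0.        ]
[[[-0.0021,0,0.0083],[0,0,0]],[[-0.0028,0,0.0081],[0,0,0]],[[-0.0033,0,0.0079],[0,0,0]],[[-0.0039,0,0.0076],[0,0,0]],[[-0.0045,0,0.0073],[0,0,0]],[[-0.005,0,0.0069],[0,0,0]],[[-0.0054,0,0.0066],[0,0,0]],[[-0.006,0,0.0061],[0,0,0]],[[-0.0064,0,0.0057],[0,0,0]],[[-0.0068,0,0.0051],[0,0,0]],[[-0.0072,0,0.0047],[0,0,0]],[[-0.0075,0,0.0041],[0,0,0]],[[-0.0077,0,0.0035],[0,0,0]],[[-0.0081,0,0.003],[0,0,0]],[[-0.0082,0,0.0024],[0,0,0]],[[-0.0083,0,0.0017],[0,0,0]],[[-0.0085,0,0.0011],[0,0,0]],[[-0.0085,0,0.0005],[0,0,0]],[[-0.0086,0,-0.0002],[0,0,0]],[[-0.0085,0,-0.0008],[0,0,0]]]
end 12.69634596008041 [0.68102999 0.04740512 0.        ]
[[[-0.0086,0,-0.0014],[0,0,0]],[[-0.008,0,-0.002],[0,0,0]],[[-0.0074,0,-0.0024],[0,0,0]],[[-0.0067,0,-0.0026],[0,0,0]],[[-0.0062,0,-0.0029],[0,0,0]],[[-0.0055,0,-0.003],[0,0,0]],[[-0.005,0,-0.003],[0,0,0]],[[-0.0044,0,-0.003],[0,0,0]],[[-0.0039,0,-0.0029],[0,0,0]],[[-0.0033,0,-0.0027],[0,0,0]],[[-0.003,0,-0.0026],[0,0,0]],[[-0.0025,0,-0.0023],[0,0,0]],[[-0.002,0,-0.002],[0,0,0]],[[-0.0017,0,-0.0017],[0,0,0]],[[-0.0014,0,-0.0014],[0,0,0]],[[-0.0009,0,-0.0011],[0,0,0]],[[-0.0007,0,-0.0007],[0,0,0]],[[-0.0003,0,-0.0004],[0,0,0]],[[0,0,0],[0,0,0]],[[0,0,0],[0,0,0]]]
end 13.416345960080411 [0.64290019 0.11889538 0.        ]
```

play_rows(increments=[[[0.0045,0,0.002],[0,0,0]],[[0.0049,0,0.0025],[0,0,0]],[[0.0053,0,0.003],[0,0,0]],[[0.0056,0,0.0037],[0,0,0]],[[0.0059,0,0.0044],[0,0,0]],[[0.0061,0,0.0051],[0,0,0]],[[0.0061,0,0.006],[0,0,0]],[[0.0061,0,0.007],[0,0,0]],[[0.0051,0,0.0068],[0,0,0]],[[0.0046,0,0.0072],[0,0,0]],[[0.004,0,0.0076],[0,0,0]],[[0.0035,0,0.0078],[0,0,0]],[[0.0028,0,0.008],[0,0,0]],[[0.0023,0,0.0083],[0,0,0]],[[0.0017,0,0.0083],[0,0,0]],[[0.001,0,0.0085],[0,0,0]],[[0.0004,0,0.0086],[0,0,0]],[[-0.0002,0,0.0085],[0,0,0]],[[-0.0009,0,0.0085],[0,0,0]],[[-0.0015,0,0.0084],[0,0,0]]])

```text
t: 13.8
eef_pos: [0.5938, -0.0801, 0.1044]
tool_rot: [-0.5, 0.5, -0.499, 0.501]
contact_force: [1.7, -4.7, 4.5]
gripper_width: 0.275
```

play_rows(increments=[[[-0.0021,0,0.0083],[0,0,0]],[[-0.0028,0,0.0081],[0,0,0]],[[-0.0033,0,0.0079],[0,0,0]],[[-0.0039,0,0.0076],[0,0,0]],[[-0.0045,0,0.0073],[0,0,0]],[[-0.005,0,0.0069],[0,0,0]],[[-0.0054,0,0.0066],[0,0,0]],[[-0.006,0,0.0061],[0,0,0]],[[-0.0064,0,0.0057],[0,0,0]],[[-0.0068,0,0.0051],[0,0,0]],[[-0.0072,0,0.0047],[0,0,0]],[[-0.0075,0,0.0041],[0,0,0]],[[-0.0077,0,0.0035],[0,0,0]],[[-0.0081,0,0.003],[0,0,0]],[[-0.0082,0,0.0024],[0,0,0]],[[-0.0083,0,0.0017],[0,0,0]],[[-0.0085,0,0.0011],[0,0,0]],[[-0.0085,0,0.0005],[0,0,0]],[[-0.0086,0,-0.0002],[0,0,0]],[[-0.0085,0,-0.0008],[0,0,0]]])

```text
t: 15.47
eef_pos: [0.6817, 0.0504, 0.1044]
tool_rot: [0.5, -0.5, 0.5, -0.5]
contact_force: [2.2, -0.1, 6.3]
gripper_width: 0.27
```

play_rows(increments=[[[-0.0086,0,-0.0014],[0,0,0]],[[-0.008,0,-0.002],[0,0,0]],[[-0.0074,0,-0.0024],[0,0,0]],[[-0.0067,0,-0.0026],[0,0,0]],[[-0.0062,0,-0.0029],[0,0,0]],[[-0.0055,0,-0.003],[0,0,0]],[[-0.005,0,-0.003],[0,0,0]],[[-0.0044,0,-0.003],[0,0,0]],[[-0.0039,0,-0.0029],[0,0,0]],[[-0.0033,0,-0.0027],[0,0,0]],[[-0.003,0,-0.0026],[0,0,0]],[[-0.0025,0,-0.0023],[0,0,0]],[[-0.002,0,-0.002],[0,0,0]],[[-0.0017,0,-0.0017],[0,0,0]],[[-0.0014,0,-0.0014],[0,0,0]],[[-0.0009,0,-0.0011],[0,0,0]],[[-0.0007,0,-0.0007],[0,0,0]],[[-0.0003,0,-0.0004],[0,0,0]],[[0,0,0],[0,0,0]],[[0,0,0],[0,0,0]]])

```text
t: 17.13
eef_pos: [0.642, 0.1203, 0.1043]
tool_rot: [-0.499, 0.501, -0.5, 0.499]
contact_force: [-1.5, -2.7, 10.1]
gripper_width: 0.269
```

Run:
```python
from h import *
o=get_obs(); c=read_camera("wrist"); np.savez("w8.npz",**c); print(o["t"],o["eef_pos"],o["contact_force"],o["gripper_width"])
b,l=wblobs(c)
for a,ce in b: print(a,ce,[wray(c,o,ce,z)[:2].round(4) for z in (.066,.1,.114)])
cv2.imwrite("pics/i.png",cv2.cvtColor(c["color"],cv2.COLOR_RGB2BGR))
```

```text
17.1333 [0.64199606 0.12034311 0.10430111] [-1.49683511 -2.65601888 10.13250235] 0.26898275778476166
767 [  4.8 259.5] [array([0.6516, 0.3179]), array([0.6658, 0.2766]), array([0.6716, 0.2596])]
3200 [319.9 323.3] [array([0.6211, 0.1203]), array([0.6417, 0.1204]), array([0.6502, 0.1205])]
2502 [611.1 395.5] [array([ 0.535 , -0.1105]), array([ 0.5737, -0.0618]), array([ 0.5896, -0.0418])]
135 [456.4 394.6] [array([0.5664, 0.0373]), array([0.5985, 0.0549]), array([0.6117, 0.0621])]
```

View pics/i.png

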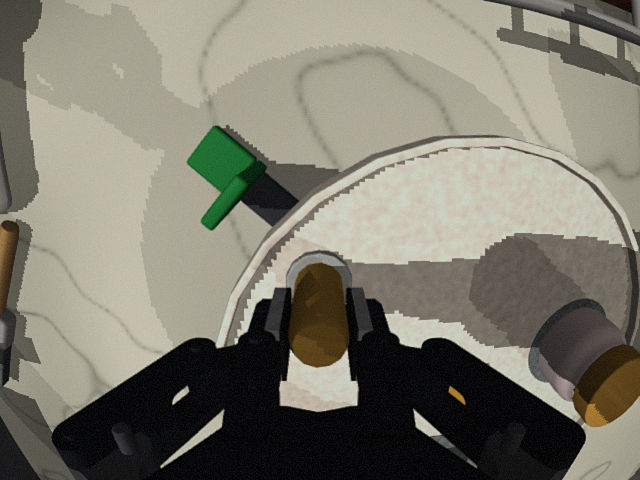

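The knob is held just inboard of the post. The post's top is a strip from about (208,224) to (260,170).

Run:
```python
from h import *
o=get_obs(); c=np.load("w8.npz"); e=o["eef_pos"][:2]-CX; print("knob ang",np.degrees(np.arctan2(e[1],e[0])),np.hypot(*e))
A,B=[wray(c,o,uv,.066)[:2] for uv in ((208,224),(260,170))]; M=(A+B)/2; d=B-A
print(A,B,np.hypot(*d),"mid",np.degrees(np.arctan2(*(M-CX)[::-1])),np.hypot(*(M-CX)),"normal",np.degrees(np.arctan2(d[1],d[0]))%180-90)
```

```text
knob ang 49.466465341227455 0.11549002496118083
[0.67324166 0.17252899] [0.69794194 0.14676196] 0.03569375047768289 mid 46.993558137705406 0.1738677290836171 normal 43.78908731815898
```

play_rows(increments=[[[0,0,0],[0,0,0]],[[0,0,0],[0,0,0]],[[0,0,0],[0,0,0]],[[0,0,0],[0,0,0]],[[0,0,0],[0,0,0]],[[0,0,0],[0,0,0]],[[0,0,0],[0,0,0]],[[0,0,0],[0,0,0]]], gripper=0.0854)

```text
t: 17.85
eef_pos: [0.6437, 0.12, 0.1039]
tool_rot: [0.5, -0.5, 0.5, -0.5]
contact_force: [0.3, -0.7, -0.2]
gripper_width: 1.001
```

play_rows(increments=[[[0,-0.01,0],[0,0,0]],[[0,-0.02,0],[0,0,0]],[[0,-0.03,0],[0,0,0]],[[0,-0.03,0],[0,0,0]],[[0,-0.03,0],[0,0,0]],[[0,-0.01,-0.02],[0,0,0]],[[0.01,0,-0.03],[0,0,0]],[[0.02,0,-0.03],[0,0,0]],[[0.03,0,-0.02],[0,0,0]],[[0.03,0,-0.01],[0,0,0]],[[0.035,0,-0.005],[0,0,0]],[[0.035,0,0],[0,0,0]],[[0.035,0,0],[0,0,0]],[[0.035,0,0],[0,0,0]],[[0.035,0,0],[0,0,0]],[[0.02,0,0],[0,0,0]],[[0,0,0],[0,0,0]],[[0,0,0],[0,0,0]]])

```text
t: 19.35
eef_pos: [0.5286, -0.1663, 0.2347]
tool_rot: [-0.499, 0.499, -0.501, 0.501]
contact_force: [0.0, 1.3, -0.7]
gripper_width: 1.006
```

Run:
```python
from h import *
o=get_obs(); c=read_camera("top"); s=read_camera("scene"); print(o["t"],o["eef_pos"],o["contact_force"])
im=np.vstack([cv2.resize(c["color"][140:300,210:400],(640,539))]); 
im=np.hstack([cv2.resize(c["color"][130:300,190:390],(400,340)),cv2.resize(s["color"][150:400,200:494],(400,340))]); cv2.imwrite("pics/j.png",cv2.cvtColor(im,cv2.COLOR_RGB2BGR))
for n,k in (("top",c),("scene",s)):
    b,_=blobs(k["color"],(12,110,90),(30,255,255)); print(n,[x for x in b if 200<x[1][0]<400 and x[1][1]>140])
```

```text
19.35 [ 0.52855676 -0.16627009  0.23467123] [ 1.04524886e-03  1.27886315e+00 -7.28690215e-01]
top [(56, array([275.3, 182.7])), (336, array([342.8, 210.1])), (146, array([308.4, 220. ])), (78, array([297.7, 251.9]))]
scene [(86, array([354.2, 230.8])), (310, array([287.4, 243.7])), (153, array([325.4, 270.9])), (89, array([343.2, 295. ]))]
```

View pics/j.png

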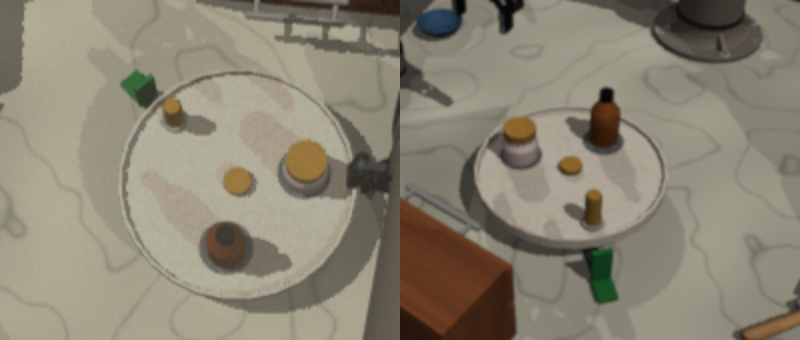

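The bottle and jar stand on their felts and the knob is in line with the pointer. A last check for rest and angle, then hand in.

Run:
```python
from h import *
r=[]
for i in range(6):
    c=read_camera("top"); b,_=blobs(c["color"],(12,110,90),(30,255,255)); k=[x for x in b if abs(x[1][0]-275)<12 and abs(x[1][1]-182)<12][0]
    r.append(k[1])
print(get_obs()["t"],r[0],r[-1])
kn=ray(c,r[-1]-[0,.8],.114)[:2]; hub=ray(c,(308.6,220.2),.066)[:2]; e=kn-hub
th=np.degrees(np.arctan2(e[1],e[0])); print(kn,th,np.hypot(*e),"off mm vs 48.5:",np.radians(th-48.5)*115)
if np.abs(r[0]-r[-1]).max()<.4 and abs(th-48.5)<5: hand_in(); print("handed in")
```

```text
19.75 [275.4 182.7] [275.3 182.7]
[0.64040771 0.11911624] 49.54118524523665 0.11764490752462527 off mm vs 48.5: 2.0897927250448722
the job is handed in; nothing more can be done
handed in
```

I finished the carousel test and handed it in at about 19.8 s of the 61 s allowed; the hand-in gave no verdict.

- **Spin and release:** I gripped the knob and swung the platter up to about 1.1 rad/s. I let go at about 5.4 s, and the fingers were fully open by 6.25 s.
- **Shadowing:** I followed the coasting knob until the fingers began closing at 11.3 s, about 5 s in all. It slowed from about 1.0 to 0.5 rad/s, always above the 0.31 limit. At each look, the gripper's point was within about 20 mm of the knob's top. The wrist force showed no contact, only noise up to about 1.3 N, which cannot by itself confirm the 0.2 N limit.
- **Catch and parking:** I caught the knob on the move, took it another half turn to the pointer, let go and drew back to 23 cm height.

**Last checks:**
- **At rest:** the platter did not move over 0.25 s of pictures.
- **Park point:** the knob stands at 49.5°. My pointer estimates ranged from 47.0° to 49.2°, so the knob is about 2 mm off, at most 5 mm, against 15 mm allowed.
- **Bottle and jar:** by eye in the last picture they stand upright and centred on their felt spots. I did not measure them.
- **Tin, brush and bowl:** the arm did not go near them, but I did not measure their positions again at the end.

The cameras disagreed by about 5 mm on the hub position. I settled it using the gripped knob's position.

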